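# Clear and load the two sloping blank dies on a dental trolley

## Robot

A 6-joint arm with a two-finger parallel gripper is mounted at the origin on the work surface. World frame = base frame: x ahead of the robot, y to its left, z up, the work surface at z = 0. Lengths are in m, angles in rad, forces in N, time in s.
With the tool pointing down it reaches from about 0.275 to 0.775 m from the base axis. Payload 14.6 kg.
Tool frame: the origin (TCP) lies at the very end of the fingers, on their centre line; the grasp point (between the pads) lies 19 mm behind it; z points along the fingers, x is the direction in which the jaws open and shut, and the axes are right-handed (so a half turn about z gives the same grasp; the last joint's range is limited). The gripper opens to 85 mm and grips with 20 to 120 N. Pads are 22 mm wide; open, the fingers measure 114 mm over their backs; the gripper's body (76 mm by 85 mm) begins 54 mm behind the grasp point. The pads swing forward as they close: fully open they stand 13 mm farther back than shut.
Start: joints at [-1.436, 0.263, -0.048, 1.259, 0, 1.415], TCP at [0.15, -0.503, 0.231] pointing down, gripper open.
Joint ranges: [-2.65, 2.65], [-0.89, 1.7], [-1.18, 1.37], [-2.13, 2.11], [-1.35, 1.29], [-3.14, 3.14]. Speed limits (rad/s): [1.89, 1.89, 2.57, 2.79, 3.14, 3.14].

## Interface

Orientations are given as a 3x3 rotation matrix whose columns are the frame's x, y, z axes.
In Python, from workcell import arm gives the robot as it stands. The module is installed in compiled form; this text tells all that it offers.
- The arm moves only by the tool send_rows, never from a script. Its argument "steps" is a list of rows, each a list of 7 numbers: the shift along the tool's x, y, z in cm, then the turn, a rotation vector about the tool's x, y, z in degrees, then the opening, from 0 (shut) to 1 (fully open). In form: [[tx, ty, tz, rx, ry, rz, fingers], ...]. A call has 1 to 20 rows; each row is the pose to reach, as a shift and turn from the pose measured when the call began, along the tool's axes at that moment; what a row does not reach only later rows make up. A row lasts 1/8 s, in which the tool goes at most 62.5 mm and 10.7 degrees, less where a joint would pass 70% of its speed; a pose out of reach is approached as far as the arm can. A call with a gripper value outside its range is refused whole. The fingers move at their own pace and stop on an object; "newtons" is the grip in N (left out, the last holds). Time passes only in rows, so rows that repeat a pose let the fingers close. It gives the time, the measured TCP pose, the force and the opening at its end, in the units of the state.
- arm.get_obs(): the state, without advancing time (a new reading comes with each control period).
- arm.capture(name): name is "side" or "top" or "wrist"; returns the picture (480x640x3 uint8, red, green, blue); there is no depth.
- arm.camera_params(name): a dict with "mtx" (3x3 intrinsics, pixels), "rvec" (rotation vector, rad) and "tvec" (3), from world to camera coordinates, as OpenCV has them. Camera axes: x right, y down, z forward; pixel columns grow to the right and rows downward; lengths in m; the calibration is good to about 2 mm. A picture is of the moment at which its call begins: read the wrist's pose just before it. camera_params takes no time and is no camera call; for the wrist camera it gives the pose at the moment of the call.
- arm.close_job(): hands the job in, once; it reports no verdict.
The state is a dict: "time": time; "joints": joint angles; "dq": joint speeds; "joint_efforts": joint torques, N m; "eef_pos": TCP position; "ee_rot": TCP orientation; "force": force on the tool from outside, world axes, zero at the start; "wrist_torque": the same for the moment, N m; "width": finger opening in m.
Only numpy, scipy, OpenCV 4.12 (cv2) and the standard library are available. Lean on these libraries where they do the work, as an engineer would, in place of code of your own. Each camera call takes 0.05 s, during which the arm holds its last target. There are 200 camera calls.

## Task

Load both sloping dies: set the smaller round blank and the square blank into the cavities that match their outlines, flat and fully home, and let go. Before the round blank goes in, use the scraper block to wipe the three loose chips off the face of that die, so that nothing but the scraper touches the chips; finish with the scraper standing upright on the trolley top, clear of the dies. Leave everything else where it stands.

Things in the scene. Friction and masses are not known exactly. Their poses are not given: they have to be found in the camera images.
- plate_round: Aluminium plate 120 (x) by 104 (y) by 12 mm on a stand, sloping 28 degrees, low edge to the robot and 17 mm up, high edge 73 mm. Origin: centre of its underside; x up the slope, y across, z normal; face at z = 12 mm. A round 46 mm cavity, floor at z = 6 mm, is centred at x = 24, y = 0 mm. A gutter 45 mm wide with 9 mm walls lies along the foot. Loose chips lie on its lower half.
- plate_square: Aluminium plate 120 (x) by 104 (y) by 12 mm on a stand, sloping 28 degrees, low edge to the robot and 17 mm up, high edge 73 mm. Origin: centre of its underside; x up the slope, y across, z normal; face at z = 12 mm. A square 42 by 42 mm (sides along x and y) cavity, floor at z = 6 mm, is centred at x = 24, y = 0 mm. A gutter 45 mm wide with 9 mm walls lies along the foot. No chips lie on it.
- blank_round: The round white ceramic blank that fits: a disc 44 mm across and 18 mm thick, lying flat on the trolley top. Origin: centre of its underside, z its axis.
- blank_square: The square white ceramic blank: 40 by 40 by 18 mm, lying flat on the trolley top. Origin: centre of its underside, x and y along its sides, z its thickness.
- scraper: The scraper block, standing on the trolley top: a white plastic foot 20 (x) by 64 (y) by 20 (z) mm, with a grey upright grip 20 (x) by 28 (y) mm above its middle, from 20 to 63 mm up. Origin: centre of its underside, z up.
- chip0: A loose white ceramic chip about 15 by 13 by 9 mm on the lower half of the plate with the round cavity. Origin: its centre.
- chip1: A loose white ceramic chip about 15 by 13 by 9 mm on the lower half of the plate with the round cavity. Origin: its centre.
- chip2: A loose white ceramic chip about 15 by 13 by 9 mm on the lower half of the plate with the round cavity. Origin: its centre.
- blank_big: Bystander: a larger white ceramic disc, 54 mm across and 18 mm thick, that fits no cavity. Origin: centre of its underside.
- amber_bottle: Bystander: small amber glass bottle, 44 mm across, 85 mm high. Origin: centre of its underside.
- white_bottle: Bystander: small white bottle with a blue cap, 42 mm across, 90 mm high. Origin: centre of its underside.
- jar: Bystander: low white jar, 44 mm across, 40 mm high. Origin: centre of its underside.
- brush_cup: Bystander: clear cup, 60 mm across and 85 mm high, with orange applicator sticks standing to 127 mm. Origin: centre of its underside.
- vial: Bystander: slim white bottle with a black cap, 32 mm across, 70 mm high. Origin: centre of its underside.
- pot: Bystander: amber glass pot with a white cap, 48 mm across, 50 mm high. Origin: centre of its underside.
- wax_case: Bystander: flat grey case stuck to the trolley top, 40 (x) by 60 (y) by 12 mm. Origin: centre of its underside.

How it is judged:
On the way, in this order (a step that is already met when the one before it is completed fails the run):
1. the scraper's foot is brought onto the face of the die with the round cavity (less than 15 mm above it) while the chips lie there (x of scraper in the frame of plate_round between -0.07 and 0.07 m and y of scraper in the frame of plate_round between -0.06 and 0.06 m and z of scraper in the frame of plate_round between 0 and 0.027 m), for 0.1 s.
2. all three chips are off the face of that die (height (world z) of each of chip0, chip1, chip2 below 0.03 m and (x of chip0 in the frame of plate_round below -0.062 m or y of chip0 in the frame of plate_round above 0.054 m or y of chip0 in the frame of plate_round below -0.054 m) and (x of chip1 in the frame of plate_round below -0.062 m or y of chip1 in the frame of plate_round above 0.054 m or y of chip1 in the frame of plate_round below -0.054 m) and (x of chip2 in the frame of plate_round below -0.062 m or y of chip2 in the frame of plate_round above 0.054 m or y of chip2 in the frame of plate_round below -0.054 m)), for 0.2 s.
3. the round blank is fully home in the round cavity (x of blank_round in the frame of plate_round between 0.0195 and 0.0285 m and y of blank_round in the frame of plate_round between -0.0045 and 0.0045 m and z of blank_round in the frame of plate_round between 0.004 and 0.008 m and angle between the z axis of blank_round and the z axis of plate_round, either way round below 0.07 rad), for 0.2 s.
At the end, for the whole second after the job is handed in: Each blank home in its matching cavity: underside within 2 mm of the floor, within 4.5 mm of centre, flat to 4 degrees. Chips off the die's face, below 30 mm. Scraper upright (8 degrees) on the trolley top, over 90 mm from either plate's middle. Blanks, chips and scraper at rest (all of step 2 and all of step 3 and x of blank_square in the frame of plate_square between 0.0195 and 0.0285 m and y of blank_square in the frame of plate_square between -0.0045 and 0.0045 m and z of blank_square in the frame of plate_square between 0.004 and 0.008 m and angle between the z axis of blank_square and the z axis of plate_square, either way round below 0.07 rad and height (world z) of scraper below 0.008 m and angle between scraper's own z axis and vertical below 0.15 rad and horizontal distance between scraper and plate_round above 0.09 m and horizontal distance between scraper and plate_square above 0.09 m and linear speed of each of blank_round, blank_square, scraper, chip0, chip1, chip2 below 0.02 m/s); the robot touches nothing.
It fails at once if a chip is touched by the robot or a blank (contact force between any of the fingers, the arm, blank_round, blank_square and chip0 above 0.3 N or contact force between any of the fingers, the arm, blank_round, blank_square and chip1 above 0.3 N or contact force between any of the fingers, the arm, blank_round, blank_square and chip2 above 0.3 N).
It fails at once if a bystander is moved more than 30 mm (distance of any of blank_big, amber_bottle, white_bottle, jar, brush_cup, vial, pot from where it was at the start of the episode above 0.03 m).
It also fails if it takes over 70 s, if anything falls off the work surface, if the arm or the gripper's body presses on something with over 40 N, if the wrist force passes 120 N, or if a joint passes its speed limit or range.

## Working session

There is one attempt and no reset: what is moved stays moved. The work goes in short steps, Python scripts to look and compute and a tool call to move; the robot and the scene stay as the last step left them, time stands still between calls to the robot, and variables do not carry over. Pictures are saved under pics/ and viewed, about 8 in all and at most 12, crops included, and the job is handed in when it is done.

Besides the shell and the picture viewer there is one more tool, called after ">>>" in YAML: its name, and indented under it one key for each argument. send_rows: Moves the arm, as the interface text tells. Its arguments: {"type":"object","properties":{"steps":{"type":"array"},"newtons":{"type":"number"}},"required":["steps"]}

```bash
mkdir -p pics; cat > h.py <<'E'
import numpy as np, cv2
from workcell import arm
def cam(n):
    p=arm.camera_params(n); R=cv2.Rodrigues(np.array(p['rvec'],float))[0]
    return np.array(p['mtx'],float),R,np.array(p['tvec'],float).ravel()
def proj(n,P,c=None):
    K,R,t=c or cam(n); q=(np.atleast_2d(P)@R.T+t)@K.T; return q[:,:2]/q[:,2:]
def ray(n,uv,c=None):
    K,R,t=c or cam(n); uv=np.atleast_2d(uv).astype(float)
    d=np.c_[uv,np.ones(len(uv))]@np.linalg.inv(K).T@R; return -R.T@t,d
def onz(n,uv,z,c=None):
    o,d=ray(n,uv,c); return o+d*((z-o[2])/d[:,2:])
def onplane(n,uv,p0,nn,c=None):
    o,d=ray(n,uv,c); return o+d*(((p0-o)@nn)/(d@nn))[:,None]
def save(n,f,box=None,s=1):
    c=cam(n); im=arm.capture(n); np.save('last_'+n+'.npy',im)
    o=im[:,:,::-1]
    if box: o=o[box[1]:box[3],box[0]:box[2]]
    cv2.imwrite('pics/'+f,cv2.resize(o,None,fx=s,fy=s,interpolation=cv2.INTER_CUBIC)); return im,c
E
python3 - <<'E'
from h import *
o=arm.get_obs(); print(o)
for n in('top','side'):
    save(n,n+'0.png'); K,R,t=cam(n); print(n,K[0,0],-R.T@t, R[2])
E
```

```text
{'time': 0.0, 'joints': array([-1.43628491e+00,  2.63536558e-01, -4.88898087e-02,  1.25941392e+00,
        2.95035700e-05,  1.41549614e+00]), 'dq': array([-4.40790459e-04, -3.64869904e-05,  7.29781137e-05,  2.03887875e-04,
        8.31606680e-04,  5.10099416e-04]), 'joint_efforts': array([ 5.38972352e-03, -6.37622166e+01,  3.84573877e+01,  1.36134183e-02,
        3.83185682e-05,  1.12637775e-05]), 'eef_pos': array([ 0.14999848, -0.50284878,  0.23083533]), 'ee_rot': array([[ 2.85771613e-01, -9.58297747e-01, -1.10763756e-04],
       [-9.58297204e-01, -2.85771571e-01,  1.03848176e-03],
       [-1.02682786e-03, -1.90624010e-04, -9.99999455e-01]]), 'force': array([ 0.4117007 , -0.15998256, -0.42910542]), 'wrist_torque': array([ 0.02578413, -0.0109135 ,  0.00420758]), 'width': 0.0853470082620201}
top 572.4493401028568 [0.46069697 0.00847786 1.44659978] [ 0.05687083 -0.0093678  -0.99833759]
side 524.6232549254521 [0.4915625  0.85610374 0.58481991] [ 0.0540884  -0.8430824  -0.53505748]
```

View pics/top0.png

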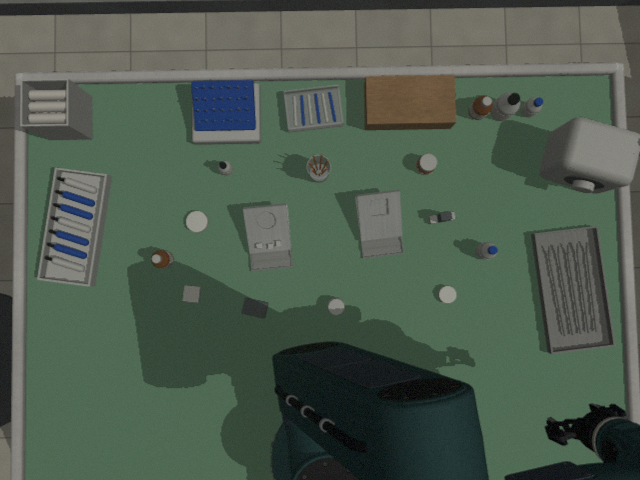

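View pics/side0.png

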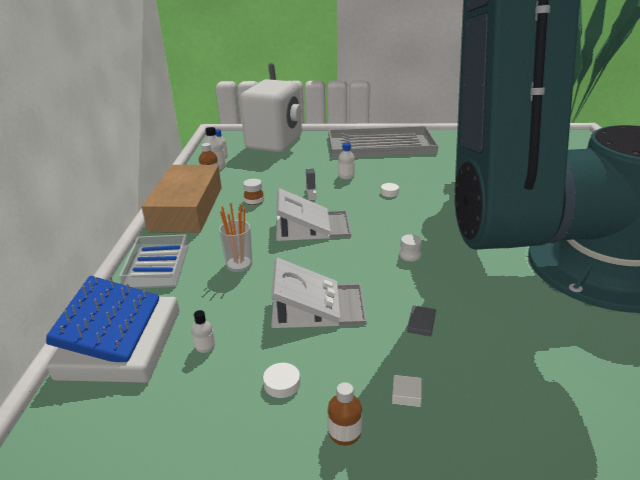

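The top view shows the round die at about (268,237) and the square die at about (380,224). The small disc is at (447,295), the big disc at (196,221), the square blank at (191,294) and the scraper at (443,217). The chips are around (268,245). Next I measure these from the top view.

```bash
python3 - <<'E'
from h import *
im=np.load('last_top.npy')
cv2.imwrite('pics/crop1.png',cv2.resize(im[180:285,230:480,::-1],None,fx=3.2,fy=3.2,interpolation=cv2.INTER_CUBIC))
hsv=cv2.cvtColor(im,cv2.COLOR_RGB2HSV)
m=((hsv[...,1]<70)).astype(np.uint8)
m[:150]=0;m[330:]=0
cs,_=cv2.findContours(m,cv2.RETR_EXTERNAL,cv2.CHAIN_APPROX_NONE)
for c in cs:
    if cv2.contourArea(c)<40: continue
    r=cv2.minAreaRect(c); M=cv2.moments(c)
    uv=np.array([M['m10'],M['m01']])/M['m00']
    print(uv.round(1),np.round(r[1],1),round(r[2],1),'z18',onz('top',uv,.018)[0].round(4), 'box',np.round(cv2.boxPoints(r),1).tolist() if cv2.contourArea(c)<6000 else '')
E
```

```text
[319.5 239.5] [179. 639.] 90.0 z18 [0.538 0.011 0.018] box
```

View pics/crop1.png

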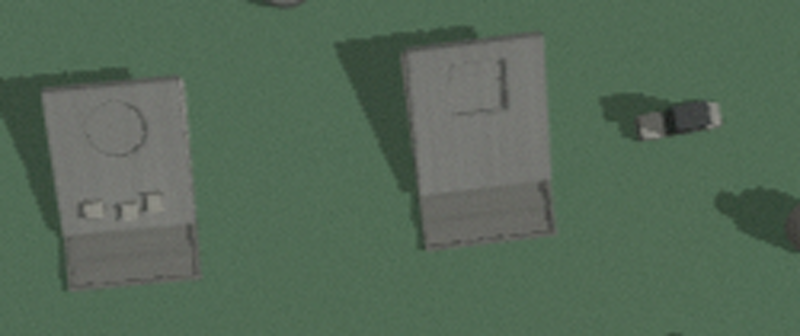

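The crop shows the round die with its three chips in a row near the low edge, at crop (93,210), (128,211) and (153,202). The scraper is at crop (680,120), with its foot long across the picture.

```bash
python3 - <<'E'
from h import *
im=np.load('last_top.npy').astype(int)
g=im[...,1]-im[...,0]
m=(g<12).astype(np.uint8); m[:195]=0;m[325:]=0;m[:,:120]=0;m[:,500:]=0
cs,_=cv2.findContours(m,cv2.RETR_EXTERNAL,cv2.CHAIN_APPROX_NONE)
for c in cs:
    if cv2.contourArea(c)<60: continue
    r=cv2.minAreaRect(c); b=cv2.boxPoints(r)
    print(np.round(r[0],1),np.round(r[1],1),round(r[2],1),'z18',onz('top',r[0],.018)[0].round(4),'z20',(onz('top',b,.020)[:,:2]).round(3).tolist())
f=lambda L:np.array(L)/3.2+[230,180]
for nm,L in(('R',[(43,92),(184,79),(192,225),(65,236)]),('S',[(404,50),(543,36),(548,182),(420,195)])):
    uv=f(L)
    for zl in(17,27.6):
        P=np.r_[onz('top',uv[:2],(zl+56.3)/1e3),onz('top',uv[2:],zl/1e3)]
        print(nm,zl,P.round(4).tolist(),[np.linalg.norm(P[i]-P[(i+1)%4]).round(4) for i in range(4)], P.mean(0).round(4))
        print('side proj',proj('side',P).round(0).tolist())
E
```

```text
[254.4 307.6] [24.5 16.2] 13.2 z18 [0.372  0.1756 0.018 ] z20 [[0.36, 0.21], [0.399, 0.2], [0.384, 0.141], [0.345, 0.151]]
[335.5 306. ] [17.7 16.3] 45.0 z18 [ 0.3718 -0.0255  0.018 ] z20 [[0.374, 0.004], [0.402, -0.025], [0.37, -0.055], [0.342, -0.026]]
[446.5 294.5] [17. 17.] 90.0 z18 [ 0.3946 -0.3025  0.018 ] z20 [[0.416, -0.282], [0.415, -0.324], [0.373, -0.323], [0.374, -0.28]]
[191.5 293.6] [17.7 16.8] 6.3 z18 [0.4098 0.3312 0.018 ] z20 [[0.392, 0.355], [0.433, 0.35], [0.428, 0.307], [0.386, 0.311]]
[161.5 259. ] [18. 23.] 90.0 z18 [0.4971 0.405  0.018 ] z20 [[0.52, 0.433], [0.519, 0.376], [0.474, 0.376], [0.475, 0.433]]
[485.1 250.6] [16.9 20.3] 77.5 z18 [ 0.5018 -0.4027  0.018 ] z20 [[0.517, -0.373], [0.528, -0.423], [0.486, -0.431], [0.476, -0.381]]
[441.4 217. ] [ 9.3 26.7] 79.4 z18 [ 0.5883 -0.2959  0.018 ] z20 [[0.594, -0.261], [0.605, -0.327], [0.582, -0.33], [0.571, -0.264]]
[197.  221.5] [21. 22.] 90.0 z18 [0.589  0.3162 0.018 ] z20 [[0.616, 0.343], [0.615, 0.288], [0.562, 0.289], [0.563, 0.343]]
[267.7 236.7] [64.7 44.6] 84.5 z18 [0.5476 0.1403 0.018 ] z20 [[0.624, 0.
[... 649 characters left out ...]
at64(0.1203)] [0.5621 0.1361 0.0558]
side proj [[272.0, 286.0], [276.0, 250.0], [337.0, 276.0], [339.0, 311.0]]
S 17 [[0.6392, -0.0799, 0.0733], [0.6479, -0.1851, 0.0733], [0.5405, -0.1938, 0.017], [0.5323, -0.0934, 0.017]] [np.float64(0.1056), np.float64(0.1215), np.float64(0.1008), np.float64(0.1216)] [ 0.59   -0.138   0.0451]
side proj [[276.0, 210.0], [278.0, 187.0], [327.0, 208.0], [329.0, 231.0]]
S 27.6 [[0.6379, -0.0792, 0.0839], [0.6464, -0.1836, 0.0839], [0.5399, -0.1923, 0.0276], [0.5318, -0.0926, 0.0276]] [np.float64(0.1048), np.float64(0.1208), np.float64(0.1), np.float64(0.1208)] [ 0.589  -0.1369  0.0558]
side proj [[276.0, 205.0], [278.0, 183.0], [327.0, 204.0], [329.0, 226.0]]
```

```bash
python3 - <<'E'
from h import *
im=np.load('last_side.npy')[:,:,::-1]
a=cv2.resize(im[250:335,262:372],None,fx=6,fy=6,interpolation=cv2.INTER_CUBIC)
cv2.imwrite('pics/crop2.png',a)
E
```

```text
(no output)
```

View pics/crop2.png

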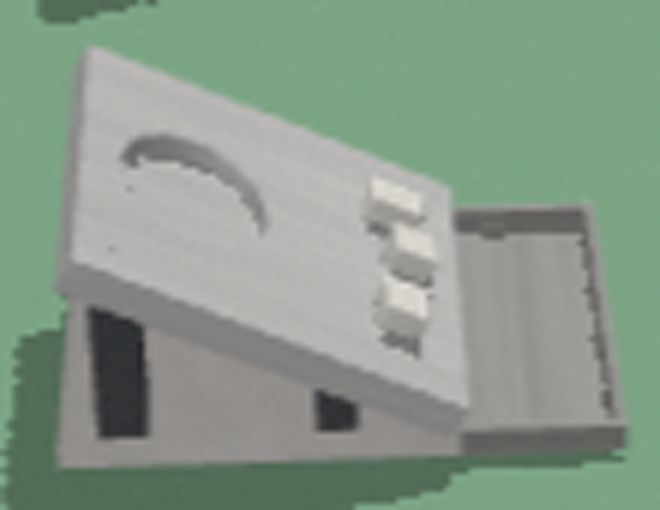

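Side view: the face corners sit at about (277,258), (274,294), (340,318) and (337,281). That fits a face running from z=17 to 73 mm, so the given edge heights refer to the face. I triangulate them and work out the wrist camera's geometry.

```bash
cat >> h.py <<'E'
from scipy.spatial.transform import Rotation as Ro
def tri(n1,a,n2,b):
    P=[k@np.c_[r,t] for k,r,t in(cam(n1),cam(n2))]
    X=cv2.triangulatePoints(P[0],P[1],np.array(a,float).T,np.array(b,float).T); return (X[:3]/X[3]).T
def go(*tg):
    """targets (pos,R): print shift cm / turn deg from present pose"""
    o=arm.get_obs(); p,R=o['eef_pos'],o['ee_rot']
    print('t',round(o['time'],2),'at',p.round(4),'F',o['force'].round(1),'w',round(o['width'],4))
    for q,Q in tg:
        print(np.r_[R.T@(np.array(q)-p)*100, Ro.from_matrix(R.T@Q).as_rotvec(degrees=True)].round(2).tolist())
def down(a):
    """tool down, tool x at azimuth a deg"""
    c,s=np.cos(np.radians(a)),np.sin(np.radians(a)); return np.array([[c,s,0],[s,-c,0],[0,0,-1.]])
def plate(a):
    c,s=np.cos(np.radians(a)),np.sin(np.radians(a)); k=np.radians(28)
    y=np.array([-s,c,0]); x=np.array([c*np.cos(k),s*np.cos(k),np.sin(k)]); return np.c_[x,y,np.cross(x,y)]
E
python3 - <<'E'
from h import *
f=lambda L:np.array(L)/3.2+[230,180]
a=f([(43,92),(184,79),(192,225),(65,236)]); b=np.array([(70,262),(90,47),(450,187),(467,407)])/6+[262,250]
P=tri('top',a,'side',b); print(P.round(4).tolist(),P.mean(0).round(4),[np.linalg.norm(P[i]-P[(i+1)%4]).round(4) for i in range(4)])
K,R,t=cam('wrist');o=arm.get_obs()
print('wrist cam',K[0,0],'in tool',(o['ee_rot'].T@(-R.T@t-o['eef_pos'])).round(3),'\n',(o['ee_rot'].T@R.T).round(3))
# look pose between scraper and square die, tool x along -y
go(([.50,-.21,.33],down(-90)))
E
```

```text
[[0.6118, 0.1929, 0.0697], [0.6196, 0.0865, 0.0675], [0.5119, 0.0852, 0.0168], [0.5052, 0.1846, 0.0146]] [0.5621 0.1373 0.0421] [np.float64(0.1066), np.float64(0.119), np.float64(0.0996), np.float64(0.1203)]
wrist cam 350.2544382854205 in tool [ 0.001 -0.065 -0.142] 
 [[ 1.    -0.002  0.   ]
 [ 0.002  0.965  0.262]
 [-0.001 -0.262  0.965]]
t 0.1 at [ 0.15   -0.5029  0.2308] F [-0.6 -0.4 -0.4] w 0.0854
[-18.07, -41.91, -9.89, -0.0, 0.06, 16.6]
```

```bash
python3 - <<'E'
from h import *
go(([.52,-.22,.25],down(90)))
E
```

```text
t 0.1 at [ 0.15   -0.5029  0.2308] F [-0.6 -0.4 -0.4] w 0.0854
[-16.54, -43.54, -1.89, -0.08, -0.0, -163.4]
```

>>> send_rows:
  steps:
    - [-5, -13, -3, 0, 0, -50, 1]
    - [-10, -26, -3, 0, 0, -100, 1]
    - [-16.5, -43.5, -2, 0, 0, -163.4, 1]
    - [-16.5, -43.5, -2, 0, 0, -163.4, 1]
    - [-16.5, -43.5, -2, 0, 0, -163.4, 1]
    - [-16.5, -43.5, -2, 0, 0, -163.4, 1]
    - [-16.5, -43.5, -2, 0, 0, -163.4, 1]
    - [-16.5, -43.5, -2, 0, 0, -163.4, 1]
    - [-16.5, -43.5, -2, 0, 0, -163.4, 1]
    - [-16.5, -43.5, -2, 0, 0, -163.4, 1]
    - [-16.5, -43.5, -2, 0, 0, -163.4, 1]
    - [-16.5, -43.5, -2, 0, 0, -163.4, 1]
    - [-16.5, -43.5, -2, 0, 0, -163.4, 1]
    - [-16.5, -43.5, -2, 0, 0, -163.4, 1]
    - [-16.5, -43.5, -2, 0, 0, -163.4, 1]
    - [-16.5, -43.5, -2, 0, 0, -163.4, 1]
    - [-16.5, -43.5, -2, 0, 0, -163.4, 1]
    - [-16.5, -43.5, -2, 0, 0, -163.4, 1]

```text
time: 2.35
eef_pos: [0.5196, -0.2205, 0.2509]
ee_rot: [[0.001, 1.0, -0.0], [1.0, -0.001, 0.001], [0.001, -0.0, -1.0]]
force: [0.1, -0.6, -0.1]
width: 0.0854
```

```bash
python3 - <<'E'
from h import *
print(arm.get_obs()['joints'].round(3),arm.get_obs()['time']); print(arm.get_obs()['ee_rot'].round(3))
im,c=save('wrist','w1.png'); import pickle; pickle.dump(c,open('w1.pkl','wb'))
E
```

```text
[-5.460e-01  3.280e-01  1.000e-01  1.343e+00  1.000e-03 -5.450e-01] 2.35
[[ 0.001  1.    -0.   ]
 [ 1.    -0.001  0.001]
 [ 0.001 -0.    -1.   ]]
```

View pics/w1.png

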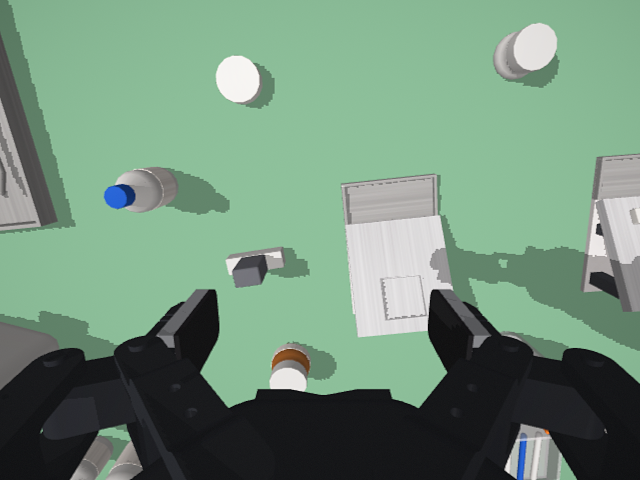

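The wrist view shows the square die with face corners (346,225), (439,216), (453,328) and (358,336), and its cavity at about (403,298). It also shows the scraper foot (226–284, ~255), the grip at (249,272) and the small disc at (238,79). I'll measure these more finely.

```bash
python3 - <<'E'
from h import *; import pickle
im=np.load('last_wrist.npy'); c=pickle.load(open('w1.pkl','rb'))
A=im[240:295,215:295,::-1]; B=im[170:345,330:465,::-1]
s=cv2.resize(A,None,fx=4.5,fy=4.5,interpolation=cv2.INTER_CUBIC); t=cv2.resize(B,None,fx=3,fy=3,interpolation=cv2.INTER_CUBIC)
o=np.zeros((525,780,3),np.uint8); o[:s.shape[0],:s.shape[1]]=s; o[:525,370:370+t.shape[1]]=t; cv2.imwrite('pics/crop3.png',o)
i=im.astype(int); m=((i[...,1]-i[...,0]<15)).astype(np.uint8)
d=m[50:110,205:265]; ct=max(cv2.findContours(d,0,1)[0],key=cv2.contourArea)+[205,50]
M=cv2.moments(ct); uv=[M['m10']/M['m00'],M['m01']/M['m00']]
print('disc',uv,cv2.minEnclosingCircle(ct),onz('wrist',uv,.018,c)); e=cv2.fitEllipse(ct); print(e, onz('wrist',e[0],.018,c))
s=m[235:295,215:295]; ct=max(cv2.findContours(s,0,1)[0],key=cv2.contourArea)+[215,235]
hull=cv2.convexHull(ct)[:,0]; print(cv2.approxPolyDP(hull,2,True)[:,0].tolist())
g=((i.max(2)<125)&(m>0)).astype(np.uint8)[235:295,215:295]; ct=max(cv2.findContours(g,0,1)[0],key=cv2.contourArea)+[215,235]
print('grip',cv2.approxPolyDP(cv2.convexHull(ct),2,True)[:,0].tolist())
E
```

```text
disc [238.6464797136038, 79.57159904534606] ((238.0, 80.0), 25.23895835876465) [[ 0.39361637 -0.30491246  0.018     ]]
((238.64028930664062, 79.55622100830078), (43.23721694946289, 49.415916442871094), 144.62744140625) [[ 0.39360231 -0.30491766  0.018     ]]
[[282, 247], [285, 260], [282, 267], [258, 284], [236, 287], [226, 263], [229, 255]]
grip [[264, 255], [267, 269], [261, 282], [236, 287], [233, 269], [240, 259]]
```

View pics/crop3.png

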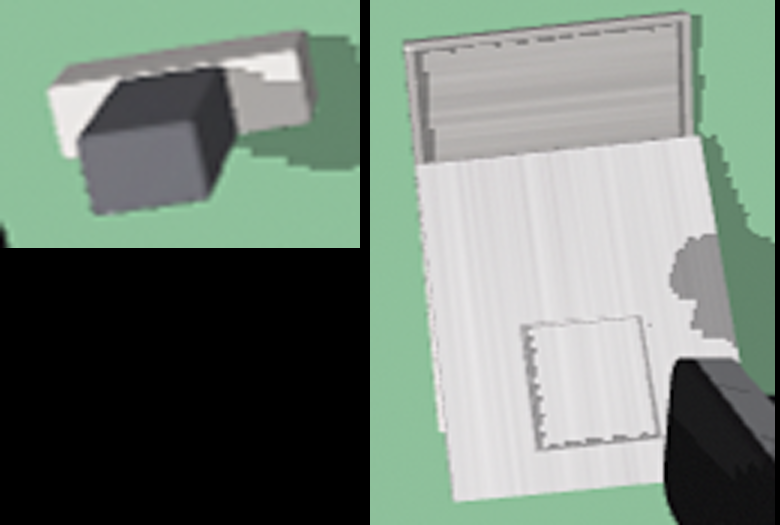

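```bash
python3 - <<'E'
from h import *; import pickle
c=pickle.load(open('w1.pkl','rb'))
W=lambda L,z:onz('wrist',np.array(L)/4.5+[215,240],z,c)
G=W([(80,137),(193,122),(208,198),(94,214)],.063); F=W([(50,87),(300,50),(310,122),(66,157)],.020)
ang=lambda v:np.degrees(np.arctan2(v[1],v[0])).round(1)
n=np.linalg.norm
for X in(G,F): print(X[:,:2].round(4).tolist(),'mean',X.mean(0).round(4),[n(X[i]-X[(i+1)%4]).round(4) for i in range(4)],ang(X[1]-X[0]),ang(X[2]-X[3]))
V=lambda L:(np.array(L)-[370,0])/3+[330,170]
lo=onz('wrist',V([(417,165),(698,138)]),.017,c); hi=onz('wrist',V([(455,500)]),.0733,c)
print(lo.round(4).tolist(),hi.round(4).tolist(),n(lo[1]-lo[0]),n(hi[0]-lo[0]),ang(lo[1]-lo[0]),ang(hi[0]-lo[0]))
for yaw in(4.5,):
    Rp=plate(yaw)
    p0=lo.mean(0); C=onplane('wrist',V([(523,326),(640,317),(659,436),(540,450)]),p0,Rp[:,2],c)
    print('cav',C.round(4).tolist(),C.mean(0).round(4),[n(C[i]-C[(i+1)%4]).round(4) for i in range(4)],ang(C[1]-C[0]),ang(C[2]-C[3]))
    print('local from low edge mid',((C.mean(0)-p0)@Rp).round(4), 'expected x .084')
    print('cav from corner-edges', p0+Rp[:,0]*.084)
E
```

```text
[[0.5774, -0.3123], [0.5739, -0.287], [0.5921, -0.2845], [0.5959, -0.3104]] mean [ 0.5848 -0.2986  0.063 ] [np.float64(0.0256), np.float64(0.0183), np.float64(0.0262), np.float64(0.0186)] 97.8 98.4
[[0.5803, -0.3307], [0.5708, -0.268], [0.5897, -0.2662], [0.5989, -0.3281]] mean [ 0.5849 -0.2982  0.02  ] [np.float64(0.0634), np.float64(0.019), np.float64(0.0626), np.float64(0.0188)] 98.6 98.5
[[0.5418, -0.1969, 0.017], [0.5319, -0.0946, 0.017]] [[0.6459, -0.186, 0.0733]] 0.10279726451742252 0.11889267554094718 95.5 6.0
cav [[0.5933, -0.1606, 0.0463], [0.5901, -0.1195, 0.0463], [0.6261, -0.1157, 0.0656], [0.6309, -0.1565, 0.0664]] [ 0.6101 -0.1381  0.0561] [np.float64(0.0412), np.float64(0.0411), np.float64(0.0411), np.float64(0.0428)] 94.6 96.7
local from low edge mid [0.0834 0.0019 0.    ] expected x .084
cav from corner-edges [ 0.6107978  -0.13994516  0.05643561]
```

```bash
python3 - <<'E'
from h import *
go(([.585,-.2984,.11],down(98.5)),([.585,-.2984,.025],down(98.5)))
E
```

```text
t 2.4 at [ 0.5196 -0.2204  0.251 ] F [-0.6  0.6  0.3] w 0.0854
[-7.81, 6.55, 14.09, -0.02, -0.06, -8.55]
[-7.81, 6.55, 22.59, -0.02, -0.06, -8.55]
```

>>> send_rows:
  steps:
    - [-7.8, 6.55, 8, 0, 0, -8.5, 1]
    - [-7.8, 6.55, 14, 0, 0, -8.5, 1]
    - [-7.8, 6.55, 14, 0, 0, -8.5, 1]
    - [-7.8, 6.55, 18, 0, 0, -8.5, 0.8]
    - [-7.8, 6.55, 22.6, 0, 0, -8.5, 0.7]
    - [-7.8, 6.55, 22.6, 0, 0, -8.5, 0.7]
    - [-7.8, 6.55, 22.6, 0, 0, -8.5, 0.7]
    - [-7.8, 6.55, 22.6, 0, 0, -8.5, 0]
    - [-7.8, 6.55, 22.6, 0, 0, -8.5, 0]
    - [-7.8, 6.55, 22.6, 0, 0, -8.5, 0]
    - [-7.8, 6.55, 22.6, 0, 0, -8.5, 0]
    - [-7.8, 6.55, 22.6, 0, 0, -8.5, 0]
    - [-7.8, 6.55, 22.6, 0, 0, -8.5, 0]
    - [-7.8, 6.55, 18, 0, 0, -8.5, 0]
    - [-7.8, 6.55, 10, 0, 0, -8.5, 0]
  newtons: 80

```text
time: 4.28
eef_pos: [0.5844, -0.2979, 0.1343]
ee_rot: [[-0.147, 0.989, -0.002], [0.989, 0.147, 0.002], [0.002, -0.002, -1.0]]
force: [1.3, -0.5, -1.2]
width: 0.0272
```

```bash
python3 - <<'E'
from h import *
go(([.57,.137,.26],down(94)))
E
```

```text
t 4.28 at [ 0.5844 -0.2979  0.1343] F [ 1.3 -0.5 -1.2] w 0.0272
[43.26, 4.95, -12.47, -0.1, -0.14, 4.45]
```

>>> send_rows:
  steps:
    - [0, 0, -6, 0, 0, 0, 0]
    - [5, 0.5, -12.5, 0, 0, 0, 0]
    - [43.2, 5, -12.5, 0, 0, 4.5, 0]
    - [43.2, 5, -12.5, 0, 0, 4.5, 0]
    - [43.2, 5, -12.5, 0, 0, 4.5, 0]
    - [43.2, 5, -12.5, 0, 0, 4.5, 0]
    - [43.2, 5, -12.5, 0, 0, 4.5, 0]
    - [43.2, 5, -12.5, 0, 0, 4.5, 0]
    - [43.2, 5, -12.5, 0, 0, 4.5, 0]
    - [43.2, 5, -12.5, 0, 0, 4.5, 0]
    - [43.2, 5, -12.5, 0, 0, 4.5, 0]
    - [43.2, 5, -12.5, 0, 0, 4.5, 0]

```text
time: 5.78
eef_pos: [0.5707, 0.1354, 0.2604]
ee_rot: [[-0.068, 0.998, -0.002], [0.998, 0.068, 0.002], [0.002, -0.002, -1.0]]
force: [-0.8, 0.3, -1.1]
width: 0.0271
```

```bash
python3 - <<'E'
from h import *; import pickle
print(arm.get_obs()['joints'].round(3))
c=cam('wrist'); K=c[0]; uv=proj('wrist',[[.562,.137,.045],[.615,.14,.07],[.48,.133,0]]); print(uv)
u,v=uv[0].astype(int); b=(max(u-125,0),max(v-105,0),min(u+125,640),min(v+105,480)); print(b)
im,c=save('wrist','w2.png',b,3); pickle.dump((c,b),open('w2.pkl','wb'))
E
```

```text
[0.093 0.367 0.185 1.39  0.002 0.025]
[[326.1638087  200.44007218]
 [325.78200326 257.22194537]
 [327.23489882 119.20832268]]
(np.int64(201), np.int64(95), np.int64(451), np.int64(305))
```

View pics/w2.png

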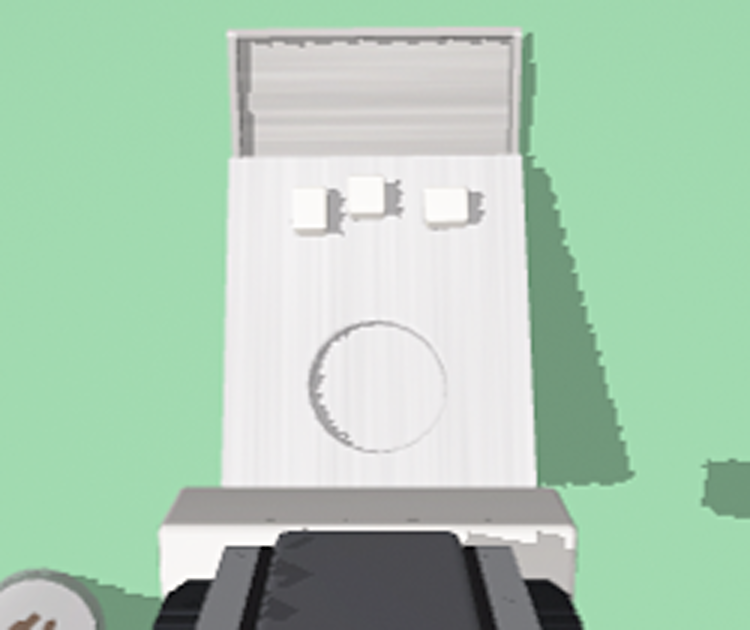

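The crop shows the round die: low face edge (230,157)–(521,155), high edge near (222,488)–(537,487), cavity rim x 310–447 and y 321–452, and chips spanning x 292–467, y 178–235. The scraper is held square in the jaws.

```bash
python3 - <<'E'
from h import *; import pickle
c,b=pickle.load(open('w2.pkl','rb')); V=lambda L:np.array(L)/3+[b[0],b[1]]
ang=lambda v:np.degrees(np.arctan2(v[1],v[0])).round(1); n=np.linalg.norm
lo=onz('wrist',V([(230,157),(521,155)]),.017,c); hi=onz('wrist',V([(222,488),(537,487)]),.0733,c)
print(lo.round(4).tolist(),hi.round(4).tolist(),n(lo[1]-lo[0]),n(hi[1]-hi[0]),n(hi[0]-lo[0]),[ang(lo[1]-lo[0]),ang(hi[1]-hi[0]),ang(hi[0]-lo[0]),ang(hi[1]-lo[1])])
yaw=4; Rp=plate(yaw); p0=lo.mean(0)
C=onplane('wrist',V([(310,386),(447,386),(379,321),(379,452)]),p0,Rp[:,2],c); m=(C[:2].mean(0)+C[2:].mean(0))/2
print('cav',m.round(4),n(C[1]-C[0]),n(C[3]-C[2]),'local',((m-p0)@Rp).round(4))
L=onplane('wrist',V([(292,187),(327,233),(348,178),(383,215),(425,188),(467,225)]),p0+Rp[:,2]*.004,Rp[:,2],c)
pc=p0+Rp[:,0]*.06-Rp[:,2]*.012; print('origin',pc); print('chips local mm',((L-pc)@Rp*1e3).round(1).tolist())
E
```

```text
[[0.513, 0.0821, 0.017], [0.5055, 0.1852, 0.017]] [[0.6177, 0.0898, 0.0733], [0.6105, 0.1934, 0.0733]] 0.10340739893424054 0.10378627832392977 0.1191249704121966 [np.float64(94.2), np.float64(93.9), np.float64(4.2), np.float64(4.4)]
cav [0.5836 0.1395 0.0567] 0.04619900542961659 0.0457209036535055 local [0.0845 0.0006 0.    ]
origin [0.56767732 0.13774904 0.03457292]
chips local mm [[-46.3, -29.2, 16.0], [-29.0, -16.9, 16.0], [-49.6, -9.7, 16.0], [-35.6, 2.4, 16.0], [-45.7, 17.1, 16.0], [-31.8, 31.4, 16.0]]
```

```bash
cat >> h.py <<'E'
YR,YS=4.15,5.6
OR=np.array([.5677,.1379,.0345])  # round plate origin
def T(yaw): P=plate(yaw); return np.c_[P[:,1],P[:,0],-P[:,2]]
def onp(O,yaw,x,y,z): return O+plate(yaw)@np.array([x,y,z])/1e3
E
python3 - <<'E'
from h import *
go(*[(onp(OR,YR,x,1,z+25),T(YR)) for x,z in((-9,80),(-9,30),(-9,12.7),(-30,12.7),(-64,12.7),(-64,70))])
E
```

```text
t 5.83 at [0.5707 0.1355 0.2604] F [ 0.2 -0.6 -0.6] w 0.0272
[0.3, -5.98, 13.75, -28.1, -0.06, -0.3]
[0.3, -3.63, 18.16, -28.1, -0.06, -0.3]
[0.3, -2.81, 19.69, -28.1, -0.06, -0.3]
[0.29, -4.67, 20.68, -28.1, -0.06, -0.3]
[0.27, -7.67, 22.28, -28.1, -0.06, -0.3]
[0.27, -10.36, 17.22, -28.1, -0.06, -0.3]
```

First I move to just above contact and check there before wiping.

>>> send_rows:
  steps:
    - [0.3, -5.8, 5, -10, 0, -0.3, 0]
    - [0.3, -5.98, 9, -20, 0, -0.3, 0]
    - [0.3, -5.98, 13.7, -28.1, 0, -0.3, 0]
    - [0.3, -5.98, 13.7, -28.1, 0, -0.3, 0]
    - [0.3, -3.6, 18.2, -28.1, 0, -0.3, 0]
    - [0.3, -2.95, 19.35, -28.1, 0, -0.3, 0]
    - [0.3, -2.85, 19.6, -28.1, 0, -0.3, 0]
    - [0.3, -2.81, 19.7, -28.1, 0, -0.3, 0]
    - [0.3, -2.81, 19.7, -28.1, 0, -0.3, 0]

```text
time: 6.95
eef_pos: [0.541, 0.1363, 0.0633]
ee_rot: [[-0.072, 0.882, 0.467], [0.997, 0.063, 0.034], [0.001, 0.468, -0.884]]
force: [-5.1, -0.6, 3.7]
width: 0.0273
```

```bash
python3 - <<'E'
from h import *
P=plate(YR); o=arm.get_obs(); print('TCP plate mm',((o['eef_pos']-OR)@P*1e3).round(2), 'Flocal',(o['force']@P).round(1))
go(*[(onp(OR,YR,x,1,z+25),T(YR)) for x,z in((-30,12.5),(-64,12.5),(-60,50),(-20,100))])
b=(200,60,460,260); im,c=save('wrist','w3.png',b,3)
E
```

```text
TCP plate mm [-10.09   0.3   37.93] Flocal [-2.8 -0.3  5.7]
t 6.95 at [0.541  0.1363 0.0633] F [-5.1 -0.6  3.7] w 0.0273
[0.07, -1.99, 0.05, -0.11, -0.02, -0.06]
[0.06, -5.39, 0.05, -0.11, -0.02, -0.06]
[0.07, -5.0, -3.7, -0.11, -0.02, -0.06]
[0.07, -1.01, -8.7, -0.11, -0.02, -0.06]
```

View pics/w3.png

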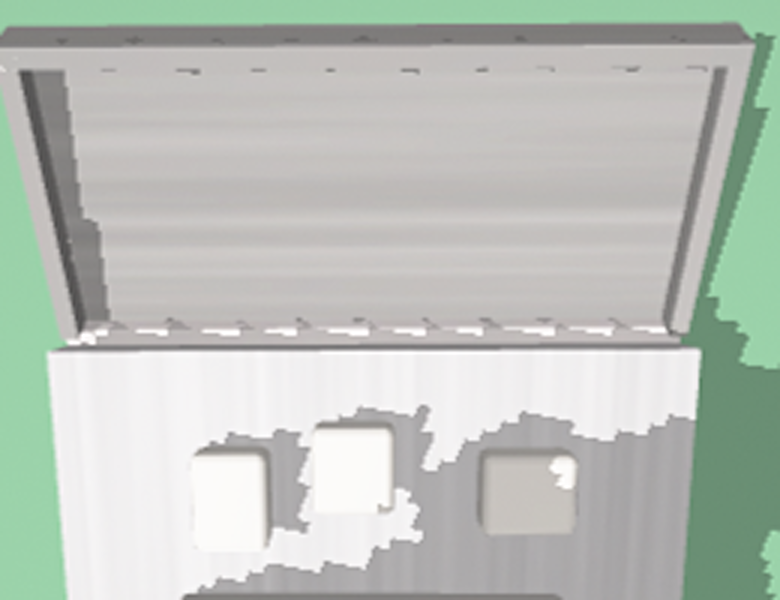

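The scraper now rests lightly on the face (about 6 N), above all three chips. The foot needs about 2 mm of +y to centre on them. Then I wipe.

>>> send_rows:
  steps:
    - [0.2, 0, -0.03, 0, 0, 0, 0]
    - [0.2, -0.6, -0.02, 0, 0, 0, 0]
    - [0.2, -1.2, 0, 0, 0, 0, 0]
    - [0.2, -2.0, 0, 0, 0, 0, 0]
    - [0.2, -2.8, 0, 0, 0, 0, 0]
    - [0.2, -3.6, 0, 0, 0, 0, 0]
    - [0.2, -4.4, 0, 0, 0, 0, 0]
    - [0.2, -5.0, 0, 0, 0, 0, 0]
    - [0.2, -5.6, 0, 0, 0, 0, 0]
    - [0.2, -5.8, 0, 0, 0, 0, 0]
    - [0.2, -5.8, 0, 0, 0, 0, 0]
    - [0.2, -5, -3.7, 0, 0, 0, 0]
    - [0.2, -1, -8.7, 0, 0, 0, 0]
    - [0.2, -1, -12, 0, 0, 0, 0]
    - [0.2, -1, -12, 0, 0, 0, 0]

```text
time: 8.88
eef_pos: [0.4769, 0.1337, 0.1672]
ee_rot: [[-0.072, 0.879, 0.471], [0.997, 0.063, 0.035], [0.001, 0.472, -0.882]]
force: [0.5, -0.2, -2.9]
width: 0.0272
```

```bash
python3 - <<'E'
from h import *
go()
im,c=save('wrist','w4.png',(140,0,540,300),2); print(proj('wrist',OR,c))
import pickle; pickle.dump(c,open('w4.pkl','wb'))
E
```

```text
t 8.88 at [0.4769 0.1337 0.1672] F [ 0.5 -0.2 -2.9] w 0.0272
[[322.0637761  239.21852336]]
```

View pics/w4.png

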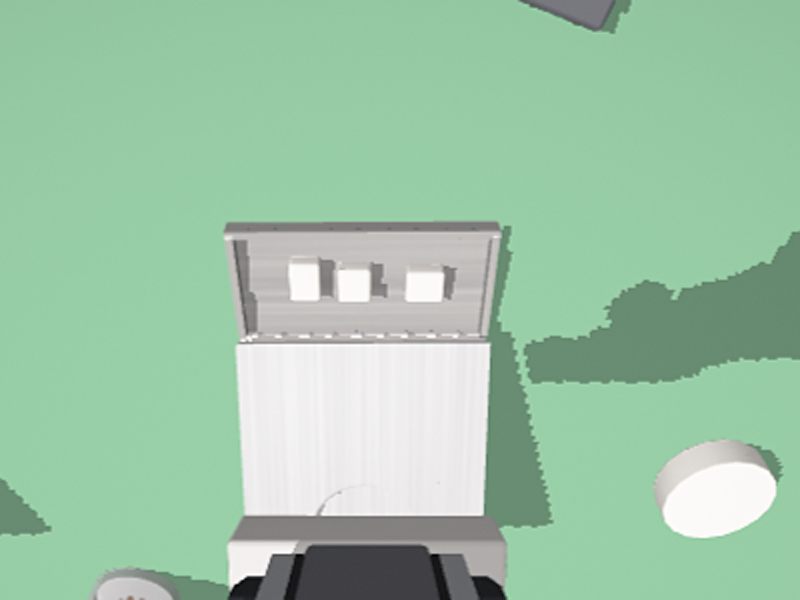

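All three chips lie in the gutter at about crop (305,280), (353,283) and (424,283), and the face is clear. Next I park the scraper upright at (0.46, 0.0), between the dies and the robot and well clear of both.

```bash
python3 - <<'E'
from h import *
go(*[([.46,0,z],down(90)) for z in(.17,.06,.0255)])
E
```

```text
t 8.93 at [0.4766 0.1336 0.1655] F [-1.   0.2 -1.6] w 0.0274
[-13.21, -2.09, -1.64, 28.03, -1.06, 4.02]
[-13.22, -7.26, 8.07, 28.03, -1.06, 4.02]
[-13.22, -8.88, 11.12, 28.03, -1.06, 4.02]
```

>>> send_rows:
  steps:
    - [-4, -1, -1.6, 9, -0.3, 1.3, 0]
    - [-9, -2, -1.6, 18, -0.7, 2.7, 0]
    - [-13.2, -2.1, -1.6, 28, -1.06, 4, 0]
    - [-13.2, -2.1, -1.6, 28, -1.06, 4, 0]
    - [-13.2, -5, 3.5, 28, -1.06, 4, 0]
    - [-13.2, -7.3, 8.1, 28, -1.06, 4, 0]
    - [-13.2, -8.4, 10.2, 28, -1.06, 4, 0]
    - [-13.2, -8.75, 10.85, 28, -1.06, 4, 0]
    - [-13.2, -8.85, 11.1, 28, -1.06, 4, 0]
    - [-13.2, -8.85, 11.1, 28, -1.06, 4, 0]
    - [-13.2, -8.85, 11.1, 28, -1.06, 4, 0]

```text
time: 10.3
eef_pos: [0.4605, 0.0005, 0.0263]
ee_rot: [[-0.001, 1.0, 0.002], [1.0, 0.001, -0.0], [-0.0, 0.002, -1.0]]
force: [-1.5, 1.5, 4.7]
width: 0.0273
```

```bash
python3 - <<'E'
from h import *
go(([.46,0,.025],down(90)),([.46,0,.15],down(90)))
E
```

```text
t 10.3 at [0.4605 0.0005 0.0263] F [-1.5  1.5  4.7] w 0.0273
[-0.05, -0.05, 0.13, 0.11, 0.01, 0.04]
[-0.05, -0.03, -12.37, 0.11, 0.01, 0.04]
```

>>> send_rows:
  steps:
    - [0, 0, 0, 0, 0, 0, 0.3]
    - [0, 0, 0, 0, 0, 0, 0.7]
    - [0, 0, 0, 0, 0, 0, 0.8]
    - [0, 0, -4, 0, 0, 0, 0.8]
    - [0, 0, -9, 0, 0, 0, 0.8]
    - [0, 0, -13.5, 0, 0, 0, 0.8]
    - [-30.5, -6.6, -13.5, 0, 0, 0, 0.8]
    - [-30.5, -6.6, -13.5, 0, 0, 0, 0.8]
    - [-30.5, -6.6, -13.5, 0, 0, 0, 0.8]
    - [-30.5, -6.6, -13.5, 0, 0, 0, 0.8]
    - [-30.5, -6.6, -13.5, 0, 0, 0, 0.8]
    - [-30.5, -6.6, -13.5, 0, 0, 0, 0.8]
    - [-30.5, -6.6, -13.5, 0, 0, 0, 0.8]
    - [-30.5, -6.6, -13.5, 0, 0, 0, 0.8]

```text
time: 12.05
eef_pos: [0.3947, -0.3035, 0.1612]
ee_rot: [[-0.002, 1.0, 0.002], [1.0, 0.002, 0.0], [0.0, 0.002, -1.0]]
force: [0.7, 1.0, 0.2]
width: 0.0681
```

```bash
cat >> h.py <<'E'
def blob(im,uv,r):
    i=im.astype(int); m=(i[...,1]-i[...,0]<12)&(i.min(2)>120); m=m.astype(np.uint8)
    lab=cv2.connectedComponents(m)[1]; u,v=int(uv[0]),int(uv[1])
    k=lab[v,u]; return max(cv2.findContours((lab==k).astype(np.uint8),0,1)[0],key=cv2.contourArea)
E
python3 - <<'E'
from h import *
g=[.394,-.304,.018]
im,c=save('wrist','w5.png'); 
ct=blob(im,proj('wrist',g,c)[0],0); e=cv2.fitEllipse(cv2.convexHull(ct)); print(e)
# top circle + side visible: hull of blob at z18
X=onz('wrist',ct[:,0],.018,c)[:,:2]; (cx,cy),r=cv2.minEnclosingCircle((X*1e3).astype(np.float32)); print('enclosing mm',cx,cy,r)
print('extent',X.min(0),X.max(0))
go(([cx/1e3,cy/1e3,.05],down(90)),([cx/1e3,cy/1e3,.008],down(90)))
E
```

```text
((321.031005859375, 219.69094848632812), (51.348480224609375, 52.76881408691406), 166.5114288330078)
enclosing mm 391.4731140136719 -306.412841796875 22.3824462890625
extent [ 0.36978821 -0.32751656] [ 0.41321704 -0.28567706]
t 12.1 at [ 0.3948 -0.3034  0.1613] F [-0.5  0.  -0.8] w 0.0682
[-0.3, -0.35, 11.13, 0.11, -0.0, 0.13]
[-0.3, -0.36, 15.33, 0.11, -0.0, 0.13]
```

>>> send_rows:
  steps:
    - [-0.25, -0.2, 6, 0, 0, 0, 0.8]
    - [-0.25, -0.2, 11, 0, 0, 0, 0.8]
    - [-0.25, -0.2, 14, 0, 0, 0, 0.8]
    - [-0.25, -0.2, 15.7, 0, 0, 0, 0.8]
    - [-0.25, -0.2, 15.7, 0, 0, 0, 0.8]
    - [-0.25, -0.2, 15.7, 0, 0, 0, 0.4]
    - [-0.25, -0.2, 15.7, 0, 0, 0, 0.2]
    - [-0.25, -0.2, 15.7, 0, 0, 0, 0.2]
    - [-0.25, -0.2, 15.7, 0, 0, 0, 0.2]
    - [-0.25, -0.2, 15.7, 0, 0, 0, 0.2]
  newtons: 40

```text
time: 13.35
eef_pos: [0.3937, -0.3061, 0.0055]
ee_rot: [[-0.003, 1.0, 0.003], [1.0, 0.003, -0.001], [-0.001, 0.003, -1.0]]
force: [-0.1, 3.6, 8.6]
width: 0.0422
```

```bash
python3 - <<'E'
from h import *
go(([.393,-.306,.2],down(90)),([.565,.1395,.2],down(94.15)))
im,c=save('wrist','w6.png',(220,160,420,420),2); print(proj('wrist',[.393,-.306,.018],c))
E
```

```text
t 13.35 at [ 0.3937 -0.3061  0.0055] F [-0.1  3.6  8.6] w 0.0422
[-0.01, 0.0, -19.45, 0.2, 0.06, 0.15]
[44.49, 17.32, -19.43, 0.2, 0.07, -4.0]
[[326.50050019 309.61411289]]
```

View pics/w6.png

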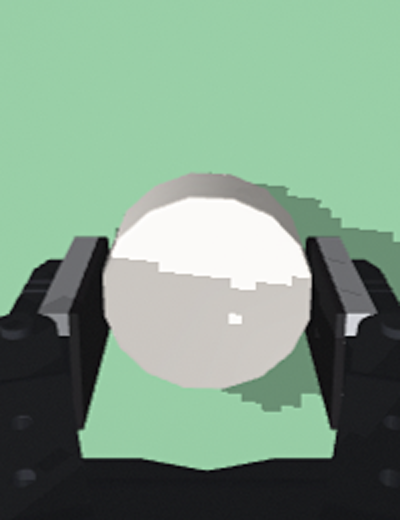

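The disc sits centred between the pads (disc top at crop (208,292)). The wrist reads 8.6 N upward, so I check how low the fingertips are.

```bash
python3 - <<'E'
from h import *
c=cam('wrist')
for z in(0,.004,.008,.012): print(z,((proj('wrist',[[.3827,-.328,z],[.3827,-.284,z]],c)-[220,160])*2).round(0).tolist())
X=onz('wrist',np.array([[103,292],[312,292],[208,197],[208,388]])/2+[220,160],.018,c); print(X.round(4).tolist())
E
```

```text
0 [[114.0, 220.0], [311.0, 220.0]]
0.004 [[112.0, 226.0], [314.0, 227.0]]
0.008 [[109.0, 233.0], [316.0, 233.0]]
0.012 [[107.0, 240.0], [319.0, 241.0]]
[[0.3914, -0.3282, 0.018], [0.3914, -0.286, 0.018], [0.3711, -0.3071, 0.018], [0.4135, -0.307, 0.018]]
```

```bash
cat >> h.py <<'E'
def ins(O,yaw,dx,dy,h,off):
    """TCP pose so that blank underside centre (tool coords off, mm) is at cavity centre+(dx,dy), h mm above plate z=0"""
    R=T(yaw); return onp(O,yaw,24+dx,dy,h)-R@np.array(off)/1e3,R
E
python3 - <<'E'
from h import *
off=(-1,-1.4,5.5)
go(([.393,-.306,.2],down(90)),ins(OR,YR,.3,.3,75,off),ins(OR,YR,.3,.3,32,off))
E
```

```text
t 13.4 at [ 0.3937 -0.3061  0.0055] F [-0.5  2.7  8.2] w 0.042
[-0.01, 0.0, -19.45, 0.2, 0.06, 0.15]
[44.37, 16.04, -11.2, -27.79, 1.04, -3.9]
[44.51, 18.05, -7.4, -27.79, 1.04, -3.9]
```

>>> send_rows:
  steps:
    - [0, 0, -2, 0, 0, 0, 0.2]
    - [0, 0, -7, 0, 0, 0, 0.2]
    - [0, 0, -13, 0, 0, 0, 0.2]
    - [2, 1, -18.5, 0, 0, 0, 0.2]
    - [44.4, 15, -18.5, 0, 0, -4, 0.2]
    - [44.4, 15, -18.5, 0, 0, -4, 0.2]
    - [44.4, 15, -18.5, 0, 0, -4, 0.2]
    - [44.4, 15, -18.5, 0, 0, -4, 0.2]
    - [44.4, 15, -18.5, 0, 0, -4, 0.2]
    - [44.4, 15, -18.5, 0, 0, -4, 0.2]
    - [44.4, 15, -18.5, 0, 0, -4, 0.2]
    - [44.4, 15, -18.5, 0, 0, -4, 0.2]
    - [44.4, 15, -16, -14, 0.5, -4, 0.2]
    - [44.4, 16, -11.2, -27.8, 1, -3.9, 0.2]
    - [44.4, 16, -11.2, -27.8, 1, -3.9, 0.2]
    - [44.4, 17, -9, -27.8, 1, -3.9, 0.2]
    - [44.5, 18, -7.4, -27.8, 1, -3.9, 0.2]
    - [44.5, 18, -7.4, -27.8, 1, -3.9, 0.2]
    - [44.5, 18, -7.4, -27.8, 1, -3.9, 0.2]

```text
time: 15.78
eef_pos: [0.5727, 0.1391, 0.0808]
ee_rot: [[-0.072, 0.88, 0.469], [0.997, 0.064, 0.033], [-0.001, 0.47, -0.883]]
force: [0.0, -0.1, -0.8]
width: 0.0422
```

```bash
python3 - <<'E'
from h import *
off=(-1,-1.4,5.5)
go(ins(OR,YR,.3,.3,32,off),ins(OR,YR,.3,.3,14,off),ins(OR,YR,.3,.3,7,off))
im,c=save('wrist','w7.png',(200,90,440,390),2); P=OR+plate(YR)@np.array([[.001,0,.012],[.024,.023,.012],[.024,-.023,.012],[-.06,-.052,.012],[-.06,.052,.012]]).T.T[0]
pts=np.array([onp(OR,YR,*q) for q in((1,0,12),(24,23,12),(24,-23,12),(-60,-52,12),(-60,52,12))])
print(((proj('wrist',pts,c)-[200,90])*2).round(0).tolist()); 
import pickle; pickle.dump(c,open('w7.pkl','wb'))
E
```

```text
t 15.78 at [0.5727 0.1391 0.0808] F [ 0.  -0.1 -0.8] w 0.0422
[0.04, -0.05, 0.1, 0.05, 0.06, -0.01]
[0.05, -0.05, 1.9, 0.05, 0.06, -0.01]
[0.05, -0.05, 2.6, 0.05, 0.06, -0.01]
[[248.0, 277.0], [338.0, 364.0], [159.0, 364.0], [17.0, 14.0], [479.0, 13.0]]
```

View pics/w7.png

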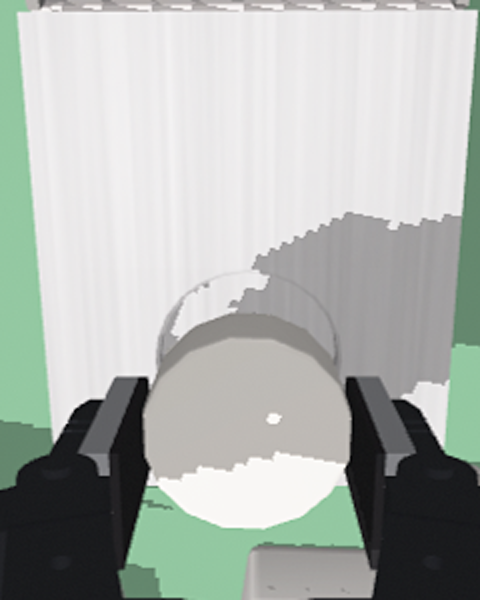

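The crop shows the disc square above the cavity: disc top x 145–350 and y 337–528, cavity rim top at y≈271 and sides at 155 and 340. I compare both in the plate frame.

```bash
python3 - <<'E'
from h import *; import pickle
c=pickle.load(open('w7.pkl','rb')); P=plate(YR); V=lambda L:np.array(L)/2+[200,90]
o=arm.get_obs(); R=o['ee_rot']; b=(o['eef_pos']+R@np.array([-1,-1.4,5.5])/1e3-OR)@P*1e3; print('believed underside',b.round(2))
h=b[2]
def loc(L,z): return ((onplane('wrist',V(L),OR+P[:,2]*z/1e3,P[:,2],c)-OR)@P*1e3).round(1).tolist()
print('disc top',loc([(145,432),(350,432),(247,337),(247,528)],h+18)); print('disc underside near',loc([(247,313)],h))
print('cavity near rim, sides',loc([(248,271),(157,364),(340,364)],12),'low edge',loc([(248,12)],12))
E
```

```text
believed underside [ 2.495e+01 -3.000e-02  3.307e+01]
disc top [[23.7, -20.9, 51.1], [23.7, 20.6, 51.1], [3.4, -0.2, 51.1], [45.8, -0.3, 51.1]]
disc underside near [[3.9, -0.3, 33.1]]
cavity near rim, sides [[-0.5, -0.1, 12.0], [24.0, -23.4, 12.0], [24.0, 23.5, 12.0]] low edge [[-60.4, -0.0, 12.0]]
```

>>> send_rows:
  steps:
    - [0.02, -0.07, 1, 0, 0, 0, 0.2]
    - [0.02, -0.07, 1.7, 0, 0, 0, 0.2]
    - [0.02, -0.07, 2.0, 0, 0, 0, 0.2]
    - [0.02, -0.07, 2.2, 0, 0, 0, 0.2]
    - [0.02, -0.07, 2.3, 0, 0, 0, 0.2]

```text
time: 16.45
eef_pos: [0.5828, 0.1401, 0.0601]
ee_rot: [[-0.072, 0.88, 0.469], [0.997, 0.064, 0.033], [-0.001, 0.47, -0.883]]
force: [-1.7, 0.3, -1.2]
width: 0.0421
```

```bash
cat >> h.py <<'E'
def loc(O,yaw,off):
    P=plate(yaw);o=arm.get_obs(); print('underside',((o['eef_pos']+o['ee_rot']@np.array(off)/1e3-O)@P*1e3).round(2),'F',(o['force']@P).round(1),'w',o['width'].round(4))
E
python3 -c "
from h import *
loc(OR,YR,(-1,-1.4,5.5)); go(ins(OR,YR,0,0,7,(-1,-1.4,5.5)))"
```

```text
Traceback (most recent call last):
  File "h.py", line 48, in loc
    P=plate(yaw);o=arm.get_obs(); print('underside',((o['eef_pos']+o['ee_rot']@np.array(off)/1e3-O)@P*1e3).round(2),'F',(o['force']@P).round(1),'w',o['width'].round(4))
                                                                                                                                                    ^^^^^^^^^^^^^^^^
AttributeError: 'float' object has no attribute 'round'
```

>>> send_rows:
  steps:
    - [0, 0, 0.15, 0, 0, 0, 0.2]
    - [0, 0, 0.3, 0, 0, 0, 0.2]
    - [0, 0, 0.4, 0, 0, 0, 0.2]
    - [0, 0, 0.4, 0, 0, 0, 0.2]

```text
time: 16.95
eef_pos: [0.5846, 0.1403, 0.0565]
ee_rot: [[-0.072, 0.88, 0.469], [0.997, 0.064, 0.033], [-0.001, 0.47, -0.883]]
force: [-1.1, -0.4, -1.2]
width: 0.042
```

```bash
sed -i "s/o\['width'\].round(4)/round(o['width'],4)/" h.py
python3 -c "
from h import *
loc(OR,YR,(-1,-1.4,5.5)); go(ins(OR,YR,0,0,6,(-1,-1.4,5.5)))"
```

```text
underside [23.94  0.13  5.9 ] F [-1.6 -0.3 -0.6] w 0.042
t 16.95 at [0.5846 0.1403 0.0565] F [-1.1 -0.4 -1.2] w 0.042
[-0.01, 0.01, -0.01, 0.04, 0.05, -0.0]
```

It went in without resistance. I press to the floor, release, and back off along the normal.

>>> send_rows:
  steps:
    - [0, 0, 0.07, 0, 0, 0, 0.2]
    - [0, 0, 0.1, 0, 0, 0, 0.2]
    - [0, 0, 0.1, 0, 0, 0, 0.55]
    - [0, 0, 0.1, 0, 0, 0, 0.6]
    - [0, 0, 0.0, 0, 0, 0, 0.7]
    - [0, 0, -2, 0, 0, 0, 0.75]
    - [0, 0, -6, 0, 0, 0, 0.75]
    - [0, 0, -8, 0, 0, 0, 0.75]
    - [0, 0, -8, 0, 0, 0, 0.75]

```text
time: 18.08
eef_pos: [0.5475, 0.1377, 0.1286]
ee_rot: [[-0.072, 0.879, 0.471], [0.997, 0.064, 0.033], [-0.001, 0.472, -0.881]]
force: [0.1, 0.2, 0.2]
width: 0.0644
```

```bash
python3 - <<'E'
from h import *
go(([.41,.331,.16],down(83)))
im,c=save('wrist','w8.png',(200,60,440,360),2)
pts=np.array([onp(OR,YR,*q) for q in((24,0,24),(2,0,24),(24,22,24),(24,-22,24),(46,0,24))]); print(((proj('wrist',pts,c)-[200,60])*2).round(0).tolist())
E
```

```text
t 18.07 at [0.5475 0.1377 0.1286] F [0.1 0.2 0.2] w 0.0644
[20.26, -9.37, -8.6, 28.1, -2.7, 10.91]
[[247.0, 375.0], [247.0, 306.0], [317.0, 375.0], [177.0, 375.0], [247.0, 440.0]]
```

View pics/w8.png

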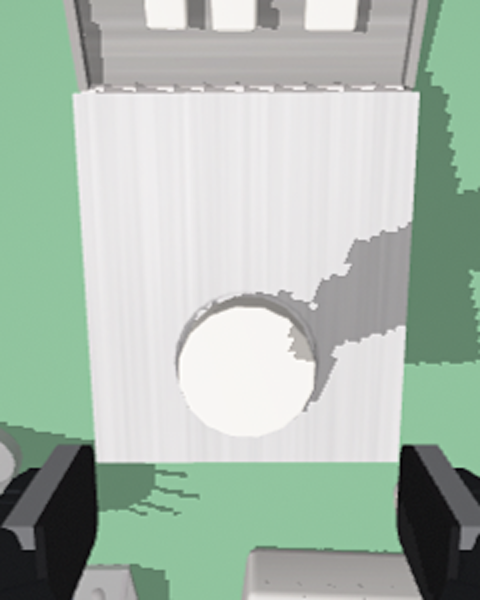

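The disc top sits at crop (246,372), against a predicted (247,374) when home, so it is seated flat. The chips are still in the gutter. That was my twelfth picture, so I continue on numbers alone. Next is the square blank.

>>> send_rows:
  steps:
    - [0, 0, -5, 0, 0, 0, 0.8]
    - [4, -2, -8, 9, 0, 3, 0.8]
    - [9, -5, -8.6, 18, -2, 7, 0.8]
    - [20.3, -9.4, -8.6, 28, -2.7, 10.9, 0.8]
    - [20.3, -9.4, -8.6, 28, -2.7, 10.9, 0.8]
    - [20.3, -9.4, -8.6, 28, -2.7, 10.9, 0.8]
    - [20.3, -9.4, -8.6, 28, -2.7, 10.9, 0.8]
    - [20.3, -9.4, -8.6, 28, -2.7, 10.9, 0.8]

```text
time: 19.12
eef_pos: [0.4102, 0.3304, 0.1588]
ee_rot: [[0.123, 0.992, 0.001], [0.992, -0.123, -0.0], [-0.0, 0.001, -1.0]]
force: [0.2, 0.0, -0.1]
width: 0.0679
```

```bash
python3 - <<'E'
from h import *
g=[.41,.331,.018]
im,c=save('wrist','w9.png'); print(proj('wrist',g,c))
ct=blob(im,proj('wrist',g,c)[0],0); X=(onz('wrist',ct[:,0],.018,c)[:,:2]*1e3).astype(np.float32)
print('mask area mm2',cv2.contourArea(X)); r=cv2.minAreaRect(X); print(r,cv2.boxPoints(r).round(1).tolist())
print(cv2.approxPolyDP(cv2.convexHull(X),2.5,True)[:,0].round(1).tolist())
u,v=proj('wrist',g,c)[0].astype(int); print(im[v-34:v+35:4,u].tolist()); print(arm.get_obs()['eef_pos'])
E
```

```text
[[325.6391648  224.06181131]]
mask area mm2 1567.9628293728456
((406.06085205078125, 331.0551452636719), (39.6734619140625, 40.48530960083008), 82.8627700805664) [[383.5, 313.8999938964844], [423.70001220703125, 308.8999938964844], [428.6000061035156, 348.20001220703125], [388.3999938964844, 353.29998779296875]]
[[383.70001220703125, 315.79998779296875], [422.8999938964844, 309.3999938964844], [428.5, 347.6000061035156], [390.0, 352.6000061035156]]
[[149, 202, 163], [147, 167, 149], [248, 246, 243], [250, 249, 247], [250, 249, 247], [250, 249, 247], [250, 249, 246], [250, 248, 246], [250, 248, 246], [249, 248, 246], [249, 248, 246], [250, 248, 246], [249, 248, 246], [252, 249, 248], [151, 203, 164], [150, 202, 163], [150, 202, 163], [151, 202, 163]]
[0.41023098 0.33037525 0.15900163]
```

```bash
python3 -c "
from h import *
go(([.4065,.3315,.004],down(82.9)))"
```

```text
t 19.18 at [0.4102 0.3304 0.159 ] F [-0.1  0.8 -0.1] w 0.0681
[0.07, -0.4, 15.5, 0.05, 0.0, 0.02]
```

>>> send_rows:
  steps:
    - [0.07, -0.4, 6, 0, 0, 0, 0.8]
    - [0.07, -0.4, 11, 0, 0, 0, 0.8]
    - [0.07, -0.4, 14, 0, 0, 0, 0.8]
    - [0.07, -0.4, 15.5, 0, 0, 0, 0.8]
    - [0.07, -0.4, 15.5, 0, 0, 0, 0.8]
    - [0.07, -0.4, 15.5, 0, 0, 0, 0.4]
    - [0.07, -0.4, 15.5, 0, 0, 0, 0.2]
    - [0.07, -0.4, 15.5, 0, 0, 0, 0.2]
    - [0.07, -0.4, 15.5, 0, 0, 0, 0.2]
    - [0.07, -0.4, 15.5, 0, 0, 0, 0.2]
  newtons: 40

```text
time: 20.42
eef_pos: [0.4072, 0.3316, 0.0052]
ee_rot: [[0.124, 0.992, 0.003], [0.992, -0.124, 0.0], [0.001, 0.003, -1.0]]
force: [0.1, -3.0, 7.8]
width: 0.0391
```

```bash
python3 - <<'E'
from h import *
g=[.4065,.331,.018]; go()
im,c=save('wrist','w10.png'); uv=proj('wrist',g,c)[0]; print(uv)
o=arm.get_obs(); u=int(uv[0])
for du in(-20,0,20):
    col=im[:,u+du].astype(int); w=(col[:,1]-col[:,0]<12)&(col.min(1)>100)
    i=int(uv[1]); a=i
    while w[a]: a-=1
    b=i
    while w[b]: b+=1
    print(a,b,[((onz('wrist',[u+du,q],.018,c)[0]-o['eef_pos'])@o['ee_rot']*1e3).round(1).tolist() for q in(a+.5,b-.5)],col[a-3:b+3:4].min(1).tolist())
row=im[int(uv[1])].astype(int).min(1); print(row[u-75:u+75:3].tolist())
for q in(u-75,u+75): print(q,((onz('wrist',[q,uv[1]],.018,c)[0]-o['eef_pos'])@o['ee_rot']*1e3).round(1))
E
```

```text
t 20.43 at [0.4072 0.3316 0.0052] F [ 0.1 -3.   7.8] w 0.0391
[324.65577567 309.75279467]
251 353 [[-8.7, -25.3, -12.9], [-9.4, 19.1, -12.8]] [154, 146, 145, 149, 193, 249, 249, 249, 249, 249, 249, 190, 195, 194, 194, 194, 194, 194, 195, 194, 194, 194, 195, 195, 195, 195, 181]
251 353 [[-0.9, -25.3, -12.9], [-1.0, 19.1, -12.8]] [153, 146, 145, 148, 191, 249, 249, 249, 249, 249, 249, 193, 194, 195, 195, 194, 194, 195, 195, 195, 196, 195, 195, 195, 195, 196, 180]
251 353 [[6.8, -25.3, -12.9], [7.4, 19.1, -12.8]] [154, 146, 146, 149, 190, 249, 248, 248, 248, 248, 248, 248, 192, 196, 195, 195, 196, 195, 196, 195, 196, 196, 196, 196, 196, 195, 182]
[100, 95, 94, 95, 79, 22, 22, 22, 20, 159, 195, 194, 194, 193, 193, 193, 194, 194, 194, 193, 194, 195, 194, 194, 195, 194, 194, 195, 195, 196, 195, 196, 196, 196, 195, 195, 196, 196, 197, 197, 197, 9, 22, 22, 22, 18, 105, 104, 105, 103]
249 [-31.3  -0.6 -12.8]
399 [ 29.3  -0.6 -12.8]
```

```bash
cat >> h.py <<'E'
OS=np.array([.6104,-.1384,.0562])-plate(YS)@np.array([.024,0,.012])
E
python3 - <<'E'
from h import *
off=(-1.1,-.35,5.2)
go(([.407,.3315,.2],down(82.9)),([.56,-.15,.2],down(95.6)),ins(OS,YS,0,0,75,off))
E
```

```text
t 20.48 at [0.4072 0.3316 0.0052] F [-1.2 -2.3  7.4] w 0.0387
[-0.0, 0.03, -19.48, 0.16, -0.04, 0.0]
[-45.89, 21.17, -19.46, 0.16, -0.02, -12.7]
[-44.71, 22.88, -11.11, -27.73, 3.08, -12.45]
```

>>> send_rows:
  steps:
    - [0, 0, -2, 0, 0, 0, 0.2]
    - [0, 0, -7, 0, 0, 0, 0.2]
    - [0, 0, -13, 0, 0, 0, 0.2]
    - [-2, 1, -19, 0, 0, 0, 0.2]
    - [-46, 21, -19, 0, 0, -12.5, 0.2]
    - [-46, 21, -19, 0, 0, -12.5, 0.2]
    - [-46, 21, -19, 0, 0, -12.5, 0.2]
    - [-46, 21, -19, 0, 0, -12.5, 0.2]
    - [-46, 21, -19, 0, 0, -12.5, 0.2]
    - [-46, 21, -19, 0, 0, -12.5, 0.2]
    - [-46, 21, -19, 0, 0, -12.5, 0.2]
    - [-46, 21, -19, 0, 0, -12.5, 0.2]
    - [-46, 21, -19, 0, 0, -12.5, 0.2]
    - [-45.5, 22, -15, -14, 1.5, -12.5, 0.2]
    - [-44.7, 22.9, -11.1, -27.7, 3.1, -12.4, 0.2]
    - [-44.7, 22.9, -11.1, -27.7, 3.1, -12.4, 0.2]
    - [-44.7, 22.9, -11.1, -27.7, 3.1, -12.4, 0.2]
    - [-44.7, 22.9, -11.1, -27.7, 3.1, -12.4, 0.2]

```text
time: 22.72
eef_pos: [0.5773, -0.1394, 0.1164]
ee_rot: [[-0.097, 0.88, 0.466], [0.995, 0.085, 0.046], [0.001, 0.468, -0.884]]
force: [1.1, 0.2, -1.3]
width: 0.0389
```

```bash
python3 - <<'E'
from h import *
off=(-1.1,-.35,5.2); loc(OS,YS,off)
im,c=save('wrist','w11.png'); P=plate(YS)
i=im.astype(int); face=((i[...,1]-i[...,0]<12))
def L(q): return proj('wrist',onp(OS,YS,*q),c)[0]
def line_edge(a,b):
    """walk from inside point a to outside b (plate mm), return strongest gradient point"""
    t=np.linspace(0,1,200); pts=np.array([L(np.array(a)+(np.array(b)-a)*s) for s in t])
    g=cv2.remap(im.astype(np.float32),pts[:,0].astype(np.float32)[None],pts[:,1].astype(np.float32)[None],1)[0]
    d=np.abs(g[6:]-g[:-6]).sum(1); k=d.argmax(); s=t[k+3]; return (np.array(a)+(np.array(b)-a)*s)[:2].round(1),round(float(d[k]))
print('low'); print([line_edge([-52,y,12],[-68,y,12]) for y in(-45,-30,-15,0,15,30,45)])
print('+y'); print([line_edge([x,45,12],[x,60,12]) for x in(-50,-35,-20,-5,10)])
print('-y'); print([line_edge([x,-45,12],[x,-60,12]) for x in(-50,-35,-20,-5,10)])
print('cav low'); print([line_edge([-4,y,12],[10,y,12]) for y in(-15,-10,-5,0,5,10,15)])
print('cav +y/-y'); print([line_edge([x,28,12],[x,14,12]) for x in(6,9,12,15)],[line_edge([x,-28,12],[x,-14,12]) for x in(6,9,12,15)])
E
```

```text
underside [22.75  1.19 75.51] F [ 0.3  0.1 -1.6] w 0.0389
low
[(array([-62.1, -45. ]), 163), (array([-60.5, -30. ]), 87), (array([-62.6, -15. ]), 110), (array([-62.6,   0. ]), 124), (array([-60.9,  15. ]), 122), (array([-61.3,  30. ]), 87), (array([-62.,  45.]), 130)]
+y
[(array([-50.,  52.]), 192), (array([-35. ,  51.9]), 166), (array([-20. ,  52.1]), 88), (array([-5. , 52.4]), 60), (array([10. , 52.1]), 73)]
-y
[(array([-50., -52.]), 82), (array([-35. , -52.2]), 82), (array([-20., -52.]), 80), (array([ -5. , -51.8]), 84), (array([ 10. , -51.6]), 80)]
cav low
[(array([  1.6, -15. ]), 51), (array([  1.1, -10. ]), 28), (array([ 1.8, -5. ]), 32), (array([0.4, 0. ]), 19), (array([0.5, 5. ]), 14), (array([ 0.4, 10. ]), 13), (array([ 0.5, 15. ]), 16)]
cav +y/-y
[(array([ 6. , 23.6]), 131), (array([ 9. , 22.3]), 91), (array([12. , 23.1]), 94), (array([15. , 22.4]), 116)] [(array([  6. , -20.5]), 102), (array([  9. , -15.5]), 82), (array([ 12. , -21.2]), 91), (array([ 15. , -21.4]), 103)]
```

```bash
python3 - <<'E'
from h import *
off=(-1.1,-.35,5.2); go(*[ins(OS,YS,-.4,.2,h,off) for h in(40,16)])
E
```

```text
t 22.77 at [ 0.5785 -0.1399  0.1171] F [ 1.2 -0.5 -0.3] w 0.0391
[-0.03, -0.04, 3.56, -0.09, 0.0, -0.05]
[-0.03, -0.04, 5.96, -0.09, 0.0, -0.05]
```

>>> send_rows:
  steps:
    - [-0.03, -0.04, 2, -0.1, 0, 0, 0.2]
    - [-0.03, -0.04, 3.6, -0.1, 0, 0, 0.2]
    - [-0.03, -0.04, 5, -0.1, 0, 0, 0.2]
    - [-0.03, -0.04, 5.7, -0.1, 0, 0, 0.2]
    - [-0.03, -0.04, 6, -0.1, 0, 0, 0.2]
    - [-0.03, -0.04, 6, -0.1, 0, 0, 0.2]

```text
time: 23.52
eef_pos: [0.6062, -0.1376, 0.064]
ee_rot: [[-0.097, 0.879, 0.467], [0.995, 0.085, 0.046], [0.0, 0.47, -0.883]]
force: [0.0, -0.2, -1.1]
width: 0.0392
```

```bash
python3 - <<'E'
from h import *
off=(-1.1,-.35,5.2); loc(OS,YS,off); go(*[ins(OS,YS,-.4,.2,h,off) for h in(12,8,6)])
E
```

```text
underside [23.67  0.13 15.65] F [-0.5 -0.2 -0.9] w 0.0392
t 23.52 at [ 0.6062 -0.1376  0.064 ] F [ 0.  -0.2 -1.1] w 0.0392
[0.01, -0.01, 0.37, 0.01, 0.01, -0.05]
[0.01, -0.01, 0.77, 0.01, 0.01, -0.05]
[0.01, -0.01, 0.97, 0.01, 0.01, -0.05]
```

>>> send_rows:
  steps:
    - [0, 0, 0.2, 0, 0, 0, 0.2]
    - [0, 0, 0.4, 0, 0, 0, 0.2]
    - [0, 0, 0.55, 0, 0, 0, 0.2]
    - [0, 0, 0.55, 0, 0, 0, 0.2]

```text
time: 24.02
eef_pos: [0.6087, -0.1373, 0.059]
ee_rot: [[-0.097, 0.879, 0.467], [0.995, 0.085, 0.046], [0.0, 0.469, -0.883]]
force: [0.4, -0.2, -1.1]
width: 0.039
```

```bash
python3 -c "
from h import *
loc(OS,YS,(-1.1,-.35,5.2))"
```

```text
underside [23.56  0.18 10.06] F [-0.2 -0.3 -1.1] w 0.039
```

>>> send_rows:
  steps:
    - [0, 0, 0.15, 0, 0, 0, 0.2]
    - [0, 0, 0.3, 0, 0, 0, 0.2]
    - [0, 0, 0.42, 0, 0, 0, 0.2]
    - [0, 0, 0.48, 0, 0, 0, 0.2]
    - [0, 0, 0.5, 0, 0, 0, 0.2]

```text
time: 24.65
eef_pos: [0.6107, -0.1371, 0.0553]
ee_rot: [[-0.096, 0.879, 0.467], [0.995, 0.085, 0.045], [0.0, 0.47, -0.883]]
force: [-16.9, -1.6, 20.6]
width: 0.0391
```

```bash
python3 -c "
from h import *
loc(OS,YS,(-1.1,-.35,5.2))"
```

```text
underside [23.56  0.16  5.78] F [-5.3  0.1 26.2] w 0.0391
```

The normal force rises at 5.8 mm, which is the floor, so the blank is home. I release it and retreat.

>>> send_rows:
  steps:
    - [0, 0, -0.02, 0, 0, 0, 0.2]
    - [0, 0, -0.02, 0, 0, 0, 0.55]
    - [0, 0, -0.02, 0, 0, 0, 0.6]
    - [0, 0, -0.1, 0, 0, 0, 0.7]
    - [0, 0, -2, 0, 0, 0, 0.75]
    - [0, 0, -6, 0, 0, 0, 0.75]
    - [0, 0, -10, 0, 0, 0, 0.75]
    - [0, 0, -14, 0, 0, 0, 0.75]
    - [0, 0, -16, 0, 0, 0, 0.75]
    - [0, 0, -16, 0, 0, 0, 0.75]

```text
time: 25.9
eef_pos: [0.5361, -0.1448, 0.1978]
ee_rot: [[-0.096, 0.878, 0.469], [0.995, 0.085, 0.044], [-0.001, 0.471, -0.882]]
force: [0.1, -0.4, -0.2]
width: 0.0641
```

```bash
cat > chk.py <<'E'
from h import *
go(); im,c=save('wrist','w12.png'); i=im.astype(int)
def edge(O,yaw,a,b):
    a=np.array(a,float);b=np.array(b,float);t=np.linspace(0,1,200); pts=np.array([proj('wrist',onp(O,yaw,*(a+(b-a)*s)),c)[0] for s in t]).astype(np.float32)
    g=cv2.remap(im.astype(np.float32),pts[None,:,0],pts[None,:,1],1)[0]; d=np.abs(g[6:]-g[:-6]).sum(1); k=d.argmax(); return (a+(b-a)*t[k+3])[:2].round(1).tolist(),round(float(d[k]))
for nm,O,y,r in(('S',OS,YS,20),('R',OR,YR,22)):
    print(nm,[edge(O,y,[24+dx*(r-8),dy*(r-8),24],[24+dx*(r+8),dy*(r+8),24]) for dx,dy in((1,0),(-1,0),(0,1),(0,-1))])
print('S line edges +x:',[edge(OS,YS,[34,y,24],[54,y,24]) for y in(-14,-7,7,14)],'+y',[edge(OS,YS,[x,12,24],[x,28,24]) for x in(12,18,30,36)])
# top view check: blob boxes
t=arm.capture('top'); np.save('last_top.npy',t); g=t.astype(int); m=((g[...,1]-g[...,0]<12)).astype(np.uint8)
for nm,p in(('scraper',[.46,0,.063]),('sq die',[.59,-.138,.04]),('rd die',[.568,.138,.04])):
    u,v=proj('top',p)[0].astype(int); print(nm,(u,v),t[v,u].tolist())
u,v=proj('top',[.46,0,.03])[0].astype(int)
s=m[v-30:v+30,u-30:u+30]
for ct in cv2.findContours(s,0,1)[0]:
    if cv2.contourArea(ct)>30:
        ct=ct+[u-30,v-30]; r=cv2.minAreaRect(ct); print('near scraper',r[0],r[1],onz('top',r[0],.03)[0].round(3))
E
python3 chk.py
```

```text
t 25.9 at [ 0.5361 -0.1448  0.1978] F [ 0.1 -0.4 -0.2] w 0.0641
S [([41.2, 0.0], 15), ([2.4, 0.0], 144), ([24.0, 19.6], 102), ([24.0, -20.0], 34)]
R [([38.2, 0.0], 0), ([9.8, 0.0], 0), ([24.0, 14.2], 0), ([24.0, -23.9], 60)]
S line edges +x: [([41.1, -14.0], 23), ([41.1, -7.0], 24), ([42.0, 7.0], 31), ([41.2, 14.0], 16)] +y [([12.0, 19.4], 137), ([18.0, 19.5], 117), ([30.0, 18.8], 98), ([36.0, 24.4], 77)]
scraper (np.int64(324), np.int64(270)) [69, 71, 70]
sq die (np.int64(379), np.int64(216)) [142, 144, 135]
rd die (np.int64(267), np.int64(227)) [139, 137, 128]
near scraper (324.0, 269.0) (8.0, 26.0) [0.464 0.001 0.03 ]
```

```bash
python3 -c "
from h import *
print(arm.get_obs()['time']); print(arm.close_job())"
```

```text
26.0
the job is handed in; nothing more can be done
None
```

I finished both dies and handed the job in at 26 s, well inside the 70 s limit; it returned no verdict.

**What I did**
- **Chips:** I wiped all three into the gutter in one downward pass. Only the scraper should have touched them, as the fingers stayed above and within its foot.
- **Scraper:** I stood it upright at about (0.46, 0.0), well over 90 mm from either plate's middle.
- **Blanks:** Both went into their matching cavities and I released them.

**Last checks**
- **Round blank:** It entered without resistance. The picture afterwards showed its top within about 1 mm of the expected home position, with the chips still in the gutter.
- **Square blank:** The floor contact came at 5.8 mm, against a nominal 6 mm. The edges measured afterwards were about 39 mm long by 40 mm across and centred across the slope.
- **Scraper:** From the top camera it shows an upright outline of about 20 by 65 mm, and the robot is touching nothing.

**Disagreements**
- With the wrist tilted, the camera read 1–2 mm too far down the slope compared with the straight-down view. Because of this, the square blank's centre reads about 22 mm along x against 24. I put this down to calibration, since both blanks dropped in freely.
- The final wrist view no longer showed the round die, so its last close check is the picture taken right after I placed that blank.

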